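# Sweep loose tube fittings into the sweep tray

### The job

Three small tube fittings (green, yellow and red) lie scattered on the bench. Sweep them along the bench with your fingers, without picking them up, over the sloping lip and well into the open front of the blue tray, so that all three lie on its flat floor completely past the lip. Leave the standing vial with the black cap, the flat sensor case and the marker pen where they are.

Things in the scene. Friction and masses are not known exactly. Their poses are not given: they have to be found in the camera images.
- nut_green (a point): Middle of the green fitting: a hexagonal coloured nut, 12 mm across, with a thinner black and tan tail (7 mm thick), 29 mm long in all, 11 mm high, about 14 g, lying loose on the bench. The point is halfway along it, 5.5 mm above the surface. Its y axis runs along the fitting, the nut at +y. It slides when pushed low down and may roll a little.
- nut_yellow (a point): Middle of the yellow fitting, otherwise the same as the green one. A fixed keyboard, up to about 40 mm high, lies left of the fittings; keep the fingers at y below -0.15 m (world) to stay clear of it.
- nut_red (a point): Middle of the red fitting, otherwise the same as the green one.
- tray: Blue sweep tray, fixed, 120 mm (x) by 170 mm (y). Origin: centre of its underside, on the bench. Open at its -x side, facing the robot: a lip slopes from bench height at x = -60 mm to 2 mm at x = -38 mm, then a flat floor 2 mm thick. Walls 23 mm high from x = -38 mm: inner sides at y = -81 and +81 mm, inner back at x = +56 mm. A wire loop stands out 25 mm behind. Turned up to 0.25 rad.
- vial: Screw vial with a black cap, standing loose, 16 mm in diameter and 48 mm high, about 20 g, easily knocked over. Origin: centre of its underside. It stands in one of the four places of a row that it shares with the fittings, places about 65 mm apart. Must stay standing where it is.
- case: Flat white sensor case with a clear lid, 55 x 85 x 18 mm, lying loose to the right of the tray. Origin: centre of its underside. Leave alone.
- marker: Black marker pen with a blue cap, 14 x 132 x 16 mm, lying loose near the front edge of the bench to the right. Origin: middle of its underside; its y axis runs along it. Leave alone.

How it is judged (in metres and radians):
At the end, for the whole second after the job is handed in: In the tray's frame the middle of each fitting has x from -33 to +56 mm and y from -81 to +81 mm, less than 25 mm above the bench; the vial is upright within 0.2 rad; vial, sensor case and marker are within 10 mm of where they began (x of nut_green in the frame of tray between -0.033 and 0.056 m and y of nut_green in the frame of tray between -0.081 and 0.081 m and height (world z) of each of nut_green, nut_yellow, nut_red below 0.025 m and x of nut_yellow in the frame of tray between -0.033 and 0.056 m and y of nut_yellow in the frame of tray between -0.081 and 0.081 m and x of nut_red in the frame of tray between -0.033 and 0.056 m and y of nut_red in the frame of tray between -0.081 and 0.081 m and angle between vial's own z axis and vertical below 0.2 rad and distance of each of vial, case, marker from where it was at the start of the episode below 0.01 m); the robot touches nothing.
It fails at once if a fitting is lifted instead of swept (its middle more than 30 mm above the bench) (height (world z) of any of nut_green, nut_yellow, nut_red above 0.03 m).
It fails at once if the vial, sensor case or marker is shifted more than 10 mm, or the vial tipped (distance of any of vial, case, marker from where it was at the start of the episode above 0.01 m or angle between vial's own z axis and vertical above 0.2 rad).
It also fails if it takes over 72 s, if anything falls off the work surface, if the arm or the gripper's body presses on something with over 40 N, if the wrist force passes 120 N, or if a joint passes its speed limit or range.

### The arm

A 6-joint arm with a two-finger parallel gripper is mounted at the origin on a cart in front of the work surface, level with it; the furniture and walls round the work are solid. World frame = base frame: x ahead of the robot, y to its left, z up, the work surface at z = 0. Lengths are in mm, angles in rad, forces in N, time in s.
With the tool pointing down it reaches from about 400 to 925 mm from the base axis. Payload 12.5 kg.
Tool frame: the origin (TCP) lies at the very end of the fingers, on their centre line; the grasp point (between the pads) lies 19 mm behind it; z points along the fingers, y is the line along which they close (so a half turn about z gives the same grasp; the last joint's range is limited). The gripper opens to 95 mm and grips with 3 to 60 N. Pads are 20 mm wide; open, the fingers measure 119 mm over their backs; the gripper's body (75 mm by 180 mm) begins 59 mm behind the grasp point.
Start: joints at [-1.339, 0.491, 1.559, -0, 1.092, -0.106], TCP at [207.156, -589.689, 214.661] pointing down, gripper open.
Joint ranges: [-3.1, 3.1], [-0.84, 2.19], [0.05, 2.79], [-1.13, 4.28], [0.06, 2.93], [-2.69, 2.69]. Speed limits (rad/s): [2.22, 2.22, 2.79, 3.14, 3.14, 3.14].

### API

Orientations are given as [roll, pitch, yaw] about the fixed x, y, z axes, in that order (R = Rz(yaw) Ry(pitch) Rx(roll)).
In Python, from cell import env gives the robot as it stands.
- The arm moves only by the shell command python3 steer.py 'ROWS'. ROWS is a JSON list of rows, 1 to 5 of them, each of 5 numbers: dx, dy, dz in mm, then a turn about the tool's z in rad, then the opening from 0.0 (shut) to 1.0 (fully open); each row is the pose to reach, as a shift and turn from the pose commanded when the command began, along the tool's axes at that moment; what a row does not reach only later rows make up. A row lasts 1/12 s, in which the tool goes at most 41.7 mm and 0.125 rad, less where a joint would pass 70% of its speed; a pose out of reach is approached as far as the arm can. The fingers move at their own pace and stop on an object; the grip force is fixed at half the most. Time passes only in rows, so rows that do not move let the fingers close. It prints the time, the measured TCP pose, the force, the opening and the grip force at its end.
- env.state(): the state, without advancing time (a new reading comes with each control period).
- env.read_camera(name): name is "scene" or "top" or "wrist"; returns (picture, depth): 400x640x3 uint8, red, green, blue; 400x640 float32, mm along the optical axis (not along the pixel's ray), 0 where there is no reading.
- env.camera_info(name): a dict with "vertical_fov" (degrees; the focal length in pixels is half the picture's height over the tangent of half this angle, whatever the lens; pixels are square), "cx", "cy" (the principal point, pixels), "origin" and "attitude" of the camera in the world. Camera axes: x right, y down, z forward; pixel columns grow to the right and rows downward; lengths in mm; the calibration is good to about 2 mm. A picture is of the moment at which its call begins: read the wrist's pose just before it. camera_info takes no time and is no camera call; for the wrist camera it gives the pose at the moment of the call.
- env.job_done(): hands the job in; it is judged then, once.
The state is a dict: "t": time; "joints": joint angles; "qvel": joint speeds; "tau": joint torques, N m; "eef_pos": TCP position; "tcp_rot": TCP orientation; "ft_force": force on the tool from outside, world axes, zero at the start; "moment": the same for the moment, N m; "opening": opening from 0.0 (shut) to 1.0 (fully open); "grip_force": force on a finger pad.
Only numpy, scipy, OpenCV 4.12 (cv2) and the standard library are available. Lean on these libraries where they do the work, as an engineer would, in place of code of your own. Each camera call takes 0.05 s, during which the arm holds its last target. There are 200 camera calls.

## Working session

There is one attempt and no reset: what is moved stays moved. The work goes in short steps, Python scripts to look and compute and a shell command to move; the robot and the scene stay as the last step left them, time stands still between calls to the robot, and variables do not carry over. Pictures are saved under pics/ and viewed, at most 10 in all, crops included, and the job is handed in when it is done.

```bash
mkdir -p pics; ls
python3 - <<'E'
from cell import env
import cv2
s=env.state();print(s['t'],s['eef_pos'],s['tcp_rot'],s['opening'])
for n in("top","scene"):
    p,d=env.read_camera(n);cv2.imwrite(f"pics/{n}0.png",p[...,::-1]);print(n,env.camera_info(n))
    import numpy as np;np.savez(f"{n}0.npz",p=p,d=d)
E
```

```text
cell.py
pics
steer.py
0.0 [ 207.08183119 -589.43245755  214.06535945] [-3.14048272e+00 -9.20975211e-05  3.37798588e-01] 0.9986634464524649
top {'vertical_fov': 54.13292166134473, 'cx': 325.42402207338444, 'cy': 196.3182423320628, 'origin': array([ 393.43792456, -363.63172994,  903.82177233]), 'attitude': array([-3.00649451,  0.01116447, -1.54819084])}
scene {'vertical_fov': 49.20294437435659, 'cx': 324.55433766618904, 'cy': 201.02218622403748, 'origin': array([  163.00669434, -1011.35176812,   470.96668921]), 'attitude': array([-2.09352153, -0.01580582, -0.45397876])}
```

View pics/top0.png

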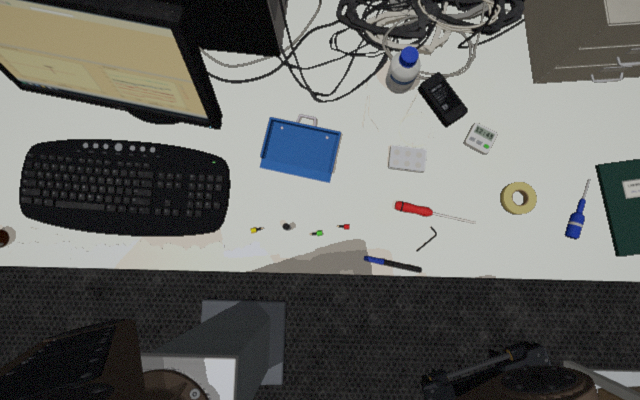

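View pics/scene0.png

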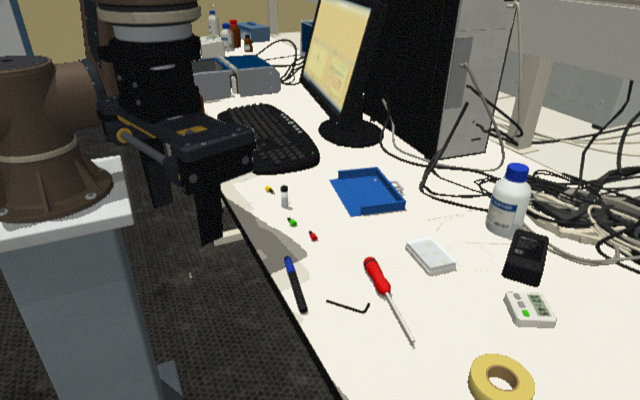

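The top view shows the tray at about (301,149), yellow at (256,230), the vial at (289,226), green at (318,233), red at (344,227), the case at (407,158) and the marker at (392,263). The scene view shows the same objects, with the vial at (284,195).

```bash
cat > h.py <<'E'
import numpy as np,cv2
from scipy.spatial.transform import Rotation as Ro
def ray(ci,u,v):
    f=200/np.tan(np.radians(ci['vertical_fov'])/2)
    return Ro.from_euler('xyz',ci['attitude']).apply([(u-ci['cx'])/f,(v-ci['cy'])/f,1])
def cast(ci,u,v,z):
    d=ray(ci,u,v);o=np.array(ci['origin']);return o+d*(z-o[2])/d[2]
def tri(c1,p1,c2,p2):
    d1,d2=ray(c1,*p1),ray(c2,*p2);o1,o2=np.array(c1['origin']),np.array(c2['origin'])
    s=np.linalg.lstsq(np.c_[d1,-d2],o2-o1,rcond=None)[0];a,b=o1+s[0]*d1,o2+s[1]*d2
    return (a+b)/2,np.linalg.norm(a-b)
HUE={'yellow':[(22,34)],'green':[(40,75)],'red':[(0,6),(174,180)],'blue':[(98,118)]}
def blobs(p,c,lo=1,box=None,sat=130):
    h=cv2.cvtColor(p,cv2.COLOR_RGB2HSV);m=np.zeros(p.shape[:2],np.uint8)
    for a,b in HUE[c]:m|=cv2.inRange(h,(a,sat,60),(b,255,255))
    if box:
        k=np.zeros_like(m);k[box[1]:box[3],box[0]:box[2]]=1;m*=k
    n,l,s,ce=cv2.connectedComponentsWithStats(m,connectivity=8)
    return m,l,[(int(s[i,4]),ce[i].round(1),i) for i in range(1,n) if s[i,4]>=lo]
E
python3 - <<'E'
from h import *
from cell import env
T,S=env.camera_info('top'),env.camera_info('scene')
t=np.load('top0.npz');s=np.load('scene0.npz')
for c in('yellow','green','red'):
    a=max(blobs(t['p'],c,2,(240,215,360,245))[2],key=lambda x:x[0]);b=max(blobs(s['p'],c,2,(255,175,330,250))[2],key=lambda x:x[0])
    print(c,a[:2],b[:2],cast(T,*a[1],6).round(),[x.round(1) for x in tri(T,a[1],S,b[1])])
# dark tail / vial cap
g=t['p'][215:245,240:365].max(2);
n,l,st,ce=cv2.connectedComponentsWithStats((g<110).astype(np.uint8))
for i in range(1,n):
    if st[i,4]>2:
        u=ce[i]+[240,215];print('dark',st[i,4],u.round(1),cast(T,*u,5).round(),cast(T,*u,46).round())
m,l,bl=blobs(t['p'],'blue',500,(240,100,360,200));i=max(bl,key=lambda x:x[0])[2]
cn=max(cv2.findContours((l==i).astype(np.uint8),0,1)[0],key=cv2.contourArea)
r=cv2.approxPolyDP(cn,4,True)[:,0];print('tray',[(tuple(q),cast(T,*q,0)[:2].round(),cast(T,*q,23)[:2].round()) for q in r])
for n,q in(('case',(407,158)),('mark ends',(366,258)),('m2',(420,270))):print(n,cast(T,*q,10).round())
q=t['p'][212:246,240:362];cv2.imwrite('pics/c1.png',cv2.resize(q,None,fx=6,fy=6,interpolation=0)[...,::-1])
E
```

```text
yellow (23, array([253.3, 229.8])) (23, array([267.7, 188.2])) [ 434. -187.    6.] [array([ 433.3, -187.1,    7. ]), np.float64(2.0)]
green (20, array([319. , 232.6])) (35, array([292.2, 222.1])) [ 431. -338.    6.] [array([ 430.3, -337.7,    6. ]), np.float64(2.0)]
red (21, array([345.9, 226.5])) (39, array([312.9, 236.4])) [ 446. -399.    6.] [array([ 446.1, -399.2,    5.9]), np.float64(0.8)]
dark 43 [286.2 226.3] [ 444. -262.    5.] [ 442. -267.   46.]
dark 12 [341.2 225.8] [ 448. -389.    5.] [ 446. -388.   46.]
dark 13 [257.9 228.6] [ 437. -198.    5.] [ 435. -205.   46.]
dark 10 [314.  233.3] [ 429. -327.    5.] [ 428. -328.   46.]
tray [((np.int32(270), np.int32(118)), array([ 703., -213.]), array([ 695., -217.])), ((np.int32(260), np.int32(166)), array([ 585., -195.]), array([ 580., -199.])), ((np.int32(328), np.int32(181)), array([ 552., -356.]), array([ 548., -356.])), ((np.int32(340), np.int32(133)), array([ 669., -382.]), array([ 662., -382.]))]
case [ 609. -539.   10.]
mark ends [ 376. -446.   10.]
m2 [ 353. -567.   10.]
```

View pics/c1.png

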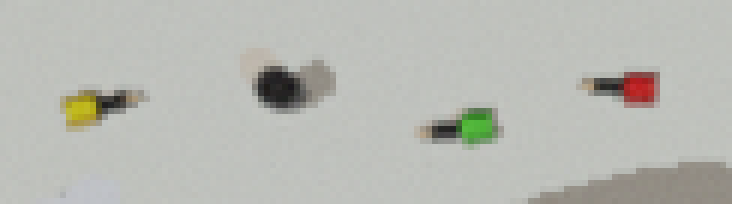

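The crop shows the nuts at the yellow end (left) and at the green and red right ends. The vial cap is about 65 mm from both the yellow and the green fitting. Two-view nut heights are 6–7 mm, as expected.

The tray centre is about (627,-287), turned about -0.2 rad. I'll push each fitting with the slightly opened finger pair, moving along tool x.

```bash
cat > go.py <<'E'
import sys;from h import *;from cell import env
def go(x,y,z,yaw):
    s=env.state();R=Ro.from_euler('xyz',s['tcp_rot']);d=R.inv().apply(np.array([x,y,z])-s['eef_pos'])
    print('t',round(s['t'],2),'at',s['eef_pos'].round(1),'rows',d.round(1),'turn',round(s['tcp_rot'][2]-yaw,3))
go(*map(float,sys.argv[1:]))
E
python3 go.py 410.5 -191 100 -0.2
python3 steer.py '[[28,-26,10,0,0.1],[56,-52,20,0,0.1],[84,-79,30,0,0.1],[112,-106,40,0,0.1],[140,-133,50,0,0.1]]'; python3 steer.py '[[28,-26,10,0,0.1],[56,-52,20,0,0.1],[84,-79,30,0,0.1],[112,-106,40,0,0.1],[140,-133,50,0,0.1]]'; python3 steer.py '[[22,-21,7,0.12,0.1],[44,-42,14,0.24,0.1],[44,-42,14,0.36,0.1],[44,-42,14,0.48,0.1],[44,-42,14,0.538,0.1]]'; python3 go.py 410.5 -191 5 -0.2
```

```text
t: 0.52
eef_pos: [295.4, -416.0, 164.1]
tcp_rot: [-3.141, 0.0, 0.337]
ft_force: [0.9, -0.1, 0.5]
opening: 0.707
grip_force: 0.0
t: 0.93
eef_pos: [383.6, -244.2, 114.2]
tcp_rot: [3.142, -0.0, 0.337]
ft_force: [0.4, -1.0, -0.5]
opening: 0.354
grip_force: 0.0
t: 1.35
eef_pos: [411.0, -190.9, 100.4]
tcp_rot: [-3.141, 0.001, -0.205]
ft_force: [0.4, 0.6, -0.1]
opening: 0.106
grip_force: 0.0
t 1.35 at [ 411.  -190.9  100.4] rows [-0.4  0.2 95.4] turn -0.005
```

```bash
python3 steer.py '[[0,0,30,0,0.1],[0,0,60,0,0.1],[0,0,85,0,0.1],[0,0,95,0,0.1],[0,0,95,0,0.1]]'; python3 steer.py '[[6,0,0,0,0.1],[14,0,0,0,0.1],[22,0,0,0,0.1],[30,0,0,0,0.1],[38,0,0,0,0.1]]'; python3 steer.py '[[8,0,0,0,0.1],[16,0,0,0,0.1],[24,0,0,0,0.1],[30,0,0,0,0.1],[34,0,0,0,0.1]]'
python3 - <<'E'
from cell import env
import cv2
out=[]
p,_=env.read_camera('top');a=cv2.resize(p[100:260,230:370],None,fx=3.5,fy=3.5)
p,_=env.read_camera('scene');b=cv2.resize(p[120:280,220:360],None,fx=3.5,fy=3.5)
import numpy as np
cv2.imwrite('pics/y1.png',cv2.resize(np.hstack([a,b]),(800,457))[...,::-1])
E
```

```text
t: 1.77
eef_pos: [409.8, -191.1, 3.5]
tcp_rot: [-3.14, 0.004, -0.2]
ft_force: [-0.4, -0.3, 0.4]
opening: 0.102
grip_force: 0.0
t: 2.18
eef_pos: [449.4, -199.7, 6.4]
tcp_rot: [3.141, -0.002, -0.2]
ft_force: [0.2, 1.0, 0.0]
opening: 0.099
grip_force: 0.1
t: 2.6
eef_pos: [482.1, -206.2, 5.6]
tcp_rot: [3.141, -0.0, -0.2]
ft_force: [-1.3, 0.4, 1.8]
opening: 0.103
grip_force: 0.7
```

View pics/y1.png

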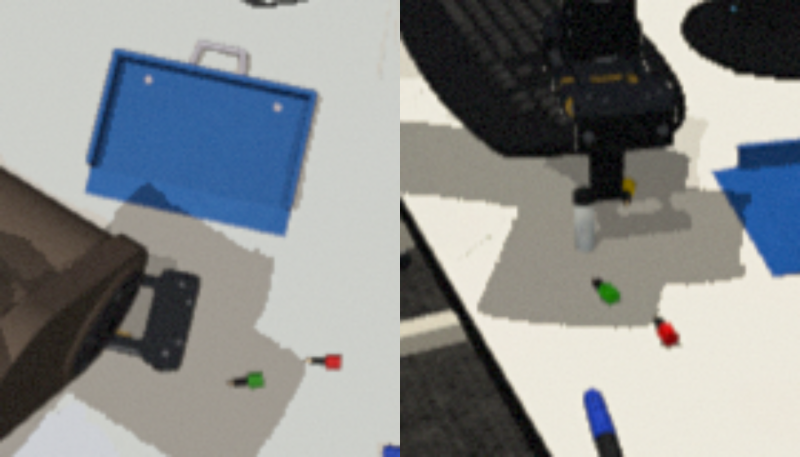

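The left panel shows the arm above the fittings. In the right panel the yellow nut, at (628,186), is just ahead of the fingers, and the vial is still standing at (584,220). I'll continue.

```bash
python3 steer.py '[[7,0,0,0,0.1],[14,0,0,0,0.1],[21,0,0,0,0.1],[28,0,0,0,0.1],[35,0,0,0,0.1]]'; python3 steer.py '[[7,0,0,0,0.1],[14,0,0,0,0.1],[21,0,0,0,0.1],[28,0,0,0,0.1],[35,0,0,0,0.1]]';python3 steer.py '[[7,0,0,0,0.1],[14,0,0,0,0.1],[21,0,0,0,0.1],[28,0,0,0,0.1],[35,0,0,0,0.1]]';python3 steer.py '[[7,0,0,0,0.1],[14,0,0,0,0.1],[21,0,0,0,0.1],[28,0,0,0,0.1],[35,0,0,0,0.1]]';python3 steer.py '[[5,0,0,0,0.1],[8,0,0,0,0.1],[9,0,0,0,0.1],[9,0,0,0,0.1],[9,0,0,0,0.1]]'
cat > look.py <<'E'
import sys;from cell import env
from h import *
p,_=env.read_camera('top');a=cv2.resize(p[100:260,230:370],None,fx=3.5,fy=3.5)
q,_=env.read_camera('scene');b=cv2.resize(q[120:280,220:360],None,fx=3.5,fy=3.5)
cv2.imwrite(f'pics/{sys.argv[1]}.png',cv2.resize(np.hstack([a,b]),(800,457))[...,::-1])
T,S=env.camera_info('top'),env.camera_info('scene');c=np.array([627,-287])
for n in('yellow','green','red'):
  for cn,im,ci,bx in(('top',p,T,(230,105,365,245)),('scene',q,S,(220,120,400,250))):
    bl=blobs(im,n,3,bx)[2]
    if bl:
        u=max(bl,key=lambda x:x[0]);w=cast(ci,*u[1],6)[:2];d=w-c
        print(n,cn,u[0],w.round(),'tray',np.round([d@[.98,-.199],d@[.199,.98]]))
E
python3 look.py y2
```

```text
t: 3.12
eef_pos: [516.5, -213.2, 5.6]
tcp_rot: [3.141, -0.0, -0.2]
ft_force: [0.3, -0.0, -0.6]
opening: 0.097
grip_force: 0.0
t: 3.53
eef_pos: [550.6, -220.1, 5.6]
tcp_rot: [3.141, -0.0, -0.2]
ft_force: [-0.6, 0.5, -0.4]
opening: 0.1
grip_force: 0.0
t: 3.95
eef_pos: [584.9, -227.1, 5.6]
tcp_rot: [3.142, -0.0, -0.2]
ft_force: [-0.5, 0.5, 0.3]
opening: 0.101
grip_force: 0.0
t: 4.37
eef_pos: [619.2, -234.0, 5.6]
tcp_rot: [3.142, -0.0, -0.2]
ft_force: [0.1, -0.5, 0.1]
opening: 0.101
grip_force: 0.0
t: 4.78
eef_pos: [627.1, -235.6, 5.6]
tcp_rot: [3.142, 0.0, -0.2]
ft_force: [0.2, -0.6, 0.4]
opening: 0.101
grip_force: 0.0
yellow scene 18 [ 620. -213.] tray [-22.  71.]
green top 21 [ 431. -338.] tray [-182.  -89.]
green scene 39 [ 430. -337.] tray [-183.  -88.]
red top 20 [ 447. -400.] tray [-154. -146.]
red scene 39 [ 446. -399.] tray [-155. -146.]
```

```bash
python3 steer.py '[[0,0,-10,0,0.1],[0,0,-40,0,0.1],[0,0,-80,0,0.1],[0,0,-110,0,0.1],[0,0,-110,0,0.1]]'; python3 steer.py '[[-40,20,0,0,0.1],[-80,40,0,0,0.1],[-115,60,0,0,0.1],[-150,80,0,0,0.1],[-180,100,0,0,0.1]]'; python3 look.py y3
```

```text
t: 5.3
eef_pos: [629.6, -236.8, 123.0]
tcp_rot: [3.139, -0.01, -0.2]
ft_force: [1.7, -0.7, 0.4]
opening: 0.102
grip_force: 0.0
t: 5.72
eef_pos: [428.9, -297.6, 116.1]
tcp_rot: [3.141, -0.0, -0.2]
ft_force: [0.3, -1.6, 0.5]
opening: 0.1
grip_force: 0.0
yellow top 26 [ 622. -218.] tray [-19.  67.]
yellow scene 32 [ 623. -213.] tray [-19.  72.]
green scene 38 [ 430. -337.] tray [-183.  -89.]
red top 12 [ 447. -402.] tray [-154. -149.]
red scene 40 [ 446. -400.] tray [-155. -147.]
```

View pics/y3.png

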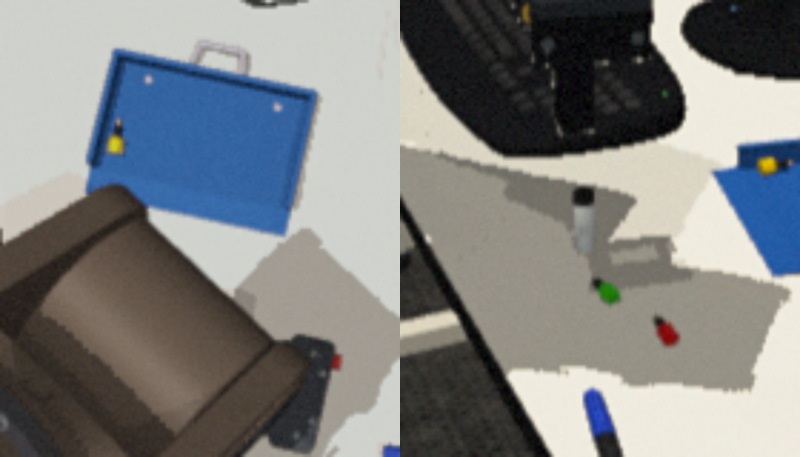

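The left panel shows the yellow fitting in the tray at (116,140), its tail pointing inward, past the lip. It drifted towards its nut end during the push. For green I'll shift the tool towards the nut side.

```bash
python3 go.py 404.5 -340.5 5 0.214
```

```text
t 5.82 at [ 426.9 -298.9  116.2] rows [-13.3  45.3 111.2] turn -0.418
```

```bash
python3 steer.py '[[-6,20,0,-0.12,0.15],[-13,45,0,-0.24,0.15],[-13,45,20,-0.36,0.15],[-13,45,30,-0.418,0.15],[-13,45,30,-0.418,0.15]]'; python3 go.py 404.5 -340.5 5 0.214
```

```text
t: 6.23
eef_pos: [408.9, -339.1, 84.3]
tcp_rot: [-3.14, 0.001, 0.22]
ft_force: [0.6, 0.1, -0.4]
opening: 0.153
grip_force: 0.0
t 6.23 at [ 408.9 -339.1   84.3] rows [-4.5  0.6 79.3] turn 0.006
```

```bash
python3 steer.py '[[-2,0,30,0,0.15],[-2,0,60,0,0.15],[-2,0,75,0,0.15],[-2,0,79,0,0.15],[-2,0,79,0,0.15]]'; python3 steer.py '[[5,0,0,0,0.15],[12,0,0,0,0.15],[19,0,0,0,0.15],[26,0,0,0,0.15],[33,0,0,0,0.15]]';  python3 steer.py '[[7,0,0,0,0.15],[14,0,0,0,0.15],[21,0,0,0,0.15],[28,0,0,0,0.15],[35,0,0,0,0.15]]';python3 steer.py '[[7,0,0,0,0.15],[14,0,0,0,0.15],[21,0,0,0,0.15],[28,0,0,0,0.15],[33,0,0,0,0.15]]'; python3 look.py g1
```

```text
t: 6.65
eef_pos: [407.7, -339.5, 6.4]
tcp_rot: [-3.141, 0.001, 0.217]
ft_force: [0.5, -0.0, -0.1]
opening: 0.148
grip_force: 0.0
t: 7.07
eef_pos: [440.8, -332.6, 7.4]
tcp_rot: [3.141, -0.001, 0.218]
ft_force: [-2.5, -0.7, 3.3]
opening: 0.154
grip_force: 1.4
t: 7.48
eef_pos: [474.2, -325.0, 7.0]
tcp_rot: [-3.142, 0.0, 0.218]
ft_force: [-4.7, -0.5, 8.2]
opening: 0.154
grip_force: 3.8
t: 7.9
eef_pos: [506.6, -317.8, 7.0]
tcp_rot: [3.141, 0.0, 0.218]
ft_force: [-4.9, -1.6, 7.0]
opening: 0.148
grip_force: 3.8
yellow scene 16 [ 638. -136.] tray [-20. 150.]
green scene 10 [ 524. -323.] tray [-94. -56.]
red top 23 [ 447. -400.] tray [-154. -146.]
red scene 42 [ 446. -400.] tray [-155. -147.]
```

View pics/g1.png

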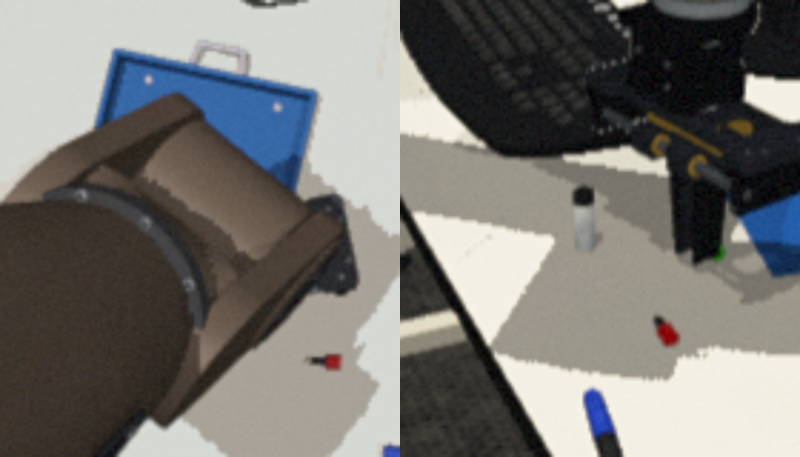

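The green nut is visible just ahead of the fingers at (718,253) in the right panel. But the upward 7–8 N force suggests the tail is pinched under a finger tip at z = 7. I'll back off, lower, and push again.

```bash
python3 steer.py '[[-4,0,-1,0,0.15],[-12,0,-1,0,0.15],[-20,0,0,0,0.15],[-20,0,3,0,0.15],[-20,0,3,0,0.15]]'; python3 steer.py '[[3,0,0,0,0.15],[7,0,0,0,0.15],[11,0,0,0,0.15],[15,0,0,0,0.15],[20,0,0,0,0.15]]'; python3 look.py g2
```

```text
t: 8.42
eef_pos: [485.8, -322.5, 3.1]
tcp_rot: [-3.141, 0.001, 0.217]
ft_force: [0.1, 0.2, 0.4]
opening: 0.15
grip_force: 0.0
t: 8.83
eef_pos: [506.6, -317.8, 3.7]
tcp_rot: [3.141, -0.0, 0.218]
ft_force: [-0.5, -0.1, -0.6]
opening: 0.148
grip_force: 0.1
yellow scene 14 [ 633. -144.] tray [-23. 141.]
green scene 8 [ 527. -320.] tray [-92. -53.]
red top 23 [ 447. -400.] tray [-154. -146.]
red scene 40 [ 446. -400.] tray [-155. -147.]
```

```bash
python3 steer.py '[[7,0,-0.5,0,0.15],[14,0,-0.5,0,0.15],[21,0,-0.5,0,0.15],[28,0,-0.5,0,0.15],[35,0,-0.5,0,0.15]]';python3 steer.py '[[7,0,0,0,0.15],[14,0,0,0,0.15],[21,0,0,0,0.15],[28,0,0,0,0.15],[35,0,0,0,0.15]]';python3 steer.py '[[7,0,0,0,0.15],[14,0,0,0,0.15],[21,0,0,0,0.15],[28,0,0,0,0.15],[34,0,0,0,0.15]]';python3 steer.py '[[4,0,0,0,0.15],[5,0,0,0,0.15],[5,0,0,0,0.15],[3,0,-10,0,0.15],[0,0,-50,0,0.15]]'; python3 steer.py '[[0,0,-40,0,0.1],[0,0,-60,0,0.1],[0,0,-60,0,0.1]]'; python3 steer.py '[[-40,0,0,0,0.15],[-80,0,0,0,0.15],[-120,0,0,0,0.15],[-160,0,0,0,0.15],[-190,0,0,0,0.15]]';python3 look.py g3; python3 go.py 423 -410 5 0.57
```

```text
t: 9.35
eef_pos: [541.1, -310.2, 4.2]
tcp_rot: [3.141, -0.0, 0.218]
ft_force: [-0.7, 0.4, -0.2]
opening: 0.151
grip_force: 0.1
t: 9.77
eef_pos: [575.1, -302.7, 4.1]
tcp_rot: [3.142, 0.0, 0.218]
ft_force: [-1.1, -0.9, -0.9]
opening: 0.153
grip_force: 0.1
t: 10.18
eef_pos: [608.3, -295.4, 4.1]
tcp_rot: [3.141, -0.0, 0.218]
ft_force: [-0.4, -0.2, -0.6]
opening: 0.15
grip_force: 0.1
t: 10.6
eef_pos: [604.8, -294.2, 49.7]
tcp_rot: [-3.135, 0.007, 0.218]
ft_force: [0.2, 0.5, -0.5]
opening: 0.15
grip_force: 0.0
t: 10.85
eef_pos: [609.0, -296.8, 120.4]
tcp_rot: [3.136, -0.006, 0.218]
ft_force: [0.9, 0.5, 0.5]
opening: 0.098
grip_force: 0.0
t: 11.27
eef_pos: [418.9, -336.3, 114.1]
tcp_rot: [-3.141, 0.001, 0.217]
ft_force: [-0.3, -0.1, 0.6]
opening: 0.153
grip_force: 0.0
yellow top 26 [ 622. -218.] tray [-19.  67.]
yellow scene 32 [ 623. -213.] tray [-19.  72.]
green top 25 [ 631. -293.] tray [ 5. -5.]
green scene 33 [ 631. -289.] tray [ 5. -1.]
red scene 41 [ 446. -400.] tray [-155. -146.]
t 11.37 at [ 418.1 -336.8  114.3] rows [-10.6  72.7 109.2] turn -0.355
```

View pics/g3.png

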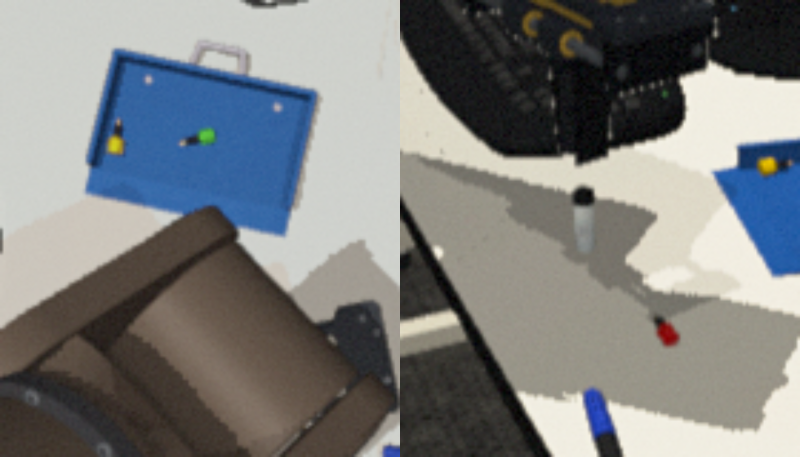

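The left panel shows green on the tray floor at (200,138) and yellow still at (116,140); the vial and marker haven't moved. Next is red, in two legs.

```bash
python3 steer.py '[[-5,25,0,-0.12,0.15],[-9,50,0,-0.24,0.15],[-9,74,20,-0.36,0.15],[-9,74,30,-0.385,0.15],[-9,74,30,-0.385,0.15]]'; python3 go.py 424 -410 4 0.6
```

```text
t: 11.78
eef_pos: [428.6, -410.5, 81.8]
tcp_rot: [-3.138, 0.0, 0.602]
ft_force: [-0.6, -0.0, 0.6]
opening: 0.149
grip_force: 0.0
t 11.78 at [ 428.6 -410.5   81.8] rows [-3.5 -2.7 77.8] turn 0.002
```

```bash
python3 steer.py '[[-3,-2,30,0,0.15],[-3,-2,60,0,0.15],[-3,-2,75,0,0.15],[-3,-2,79,0,0.15],[-3,-2,79,0,0.15]]'; python3 steer.py '[[0,0,0,0,0.15]]'; python3 go.py 424 -410 4 0.6
```

```text
t: 12.2
eef_pos: [425.6, -409.8, 4.7]
tcp_rot: [-3.14, 0.0, 0.602]
ft_force: [1.4, 0.1, 0.6]
opening: 0.15
grip_force: 0.0
t: 12.28
eef_pos: [426.1, -410.7, 6.2]
tcp_rot: [3.141, -0.0, 0.602]
ft_force: [-0.1, -0.2, 0.8]
opening: 0.15
grip_force: 0.0
t 12.28 at [ 426.1 -410.7    6.2] rows [-1.4 -1.7  2.2] turn 0.002
```

Lower by 2 mm and push about 135 mm to the waypoint in front of the lip.

```bash
python3 steer.py '[[0,0,2,0,0.15],[5,0,2,0,0.15],[10,0,2,0,0.15],[16,0,2,0,0.15],[23,0,2,0,0.15]]'; python3 steer.py '[[7,0,0,0,0.15],[14,0,0,0,0.15],[21,0,0,0,0.15],[28,0,0,0,0.15],[35,0,0,0,0.15]]';python3 steer.py '[[7,0,0,0,0.15],[14,0,0,0,0.15],[21,0,0,0,0.15],[28,0,0,0,0.15],[35,0,0,0,0.15]]';python3 steer.py '[[7,0,0,0,0.15],[14,0,0,0,0.15],[21,0,0,0,0.15],[28,0,0,0,0.15],[33,0,0,0,0.15]]'; python3 steer.py '[[3,0,0,0,0.15],[4,0,0,0,0.15],[4,0,0,0,0.15]]'; python3 look.py r1
```

```text
t: 12.7
eef_pos: [445.3, -397.5, 3.6]
tcp_rot: [3.141, -0.0, 0.603]
ft_force: [-0.5, -0.3, 0.9]
opening: 0.151
grip_force: 0.1
t: 13.12
eef_pos: [474.1, -377.4, 3.1]
tcp_rot: [-3.142, 0.0, 0.603]
ft_force: [-0.6, -0.2, 0.7]
opening: 0.149
grip_force: 0.1
t: 13.53
eef_pos: [502.9, -357.7, 3.1]
tcp_rot: [3.142, 0.0, 0.603]
ft_force: [-0.2, -0.1, 0.8]
opening: 0.15
grip_force: 0.1
t: 13.95
eef_pos: [530.2, -338.9, 3.1]
tcp_rot: [3.141, -0.0, 0.603]
ft_force: [-0.1, -0.5, 0.5]
opening: 0.154
grip_force: 0.1
t: 14.2
eef_pos: [532.9, -337.0, 3.1]
tcp_rot: [3.142, 0.0, 0.603]
ft_force: [-0.3, -0.3, 0.4]
opening: 0.151
grip_force: 0.0
yellow scene 14 [ 639. -193.] tray [-7. 95.]
green scene 16 [ 629. -286.] tray [2. 2.]
red scene 8 [ 539. -326.] tray [-78. -56.]
```

Lift, move back, and look.

```bash
python3 steer.py '[[-6,0,0,0,0.15],[-10,0,-20,0,0.15],[-14,0,-60,0,0.15],[-40,0,-95,0,0.15],[-80,0,-95,0,0.15]]'; python3 steer.py '[[-30,30,0,0.12,0.15],[-60,60,0,0.24,0.15],[-60,90,0,0.36,0.15],[-60,120,0,0.48,0.15],[-60,120,0,0.6,0.15]]'; python3 look.py r2; python3 go.py 500 -330 100 -0.2
```

```text
t: 14.72
eef_pos: [469.3, -383.5, 103.8]
tcp_rot: [3.133, -0.002, 0.606]
ft_force: [0.6, -1.5, -0.3]
opening: 0.152
grip_force: 0.0
t: 15.13
eef_pos: [486.0, -520.0, 98.0]
tcp_rot: [3.139, -0.002, -0.006]
ft_force: [-0.1, -0.8, -0.5]
opening: 0.149
grip_force: 0.0
yellow top 27 [ 622. -218.] tray [-18.  67.]
yellow scene 31 [ 623. -213.] tray [-19.  72.]
green top 24 [ 631. -293.] tray [ 5. -5.]
red top 18 [ 543. -331.] tray [-74. -60.]
red scene 32 [ 542. -332.] tray [-75. -61.]
t 15.23 at [ 484.7 -516.2   97.4] rows [  15.2 -186.2   -2.5] turn 0.2
```

View pics/r2.png

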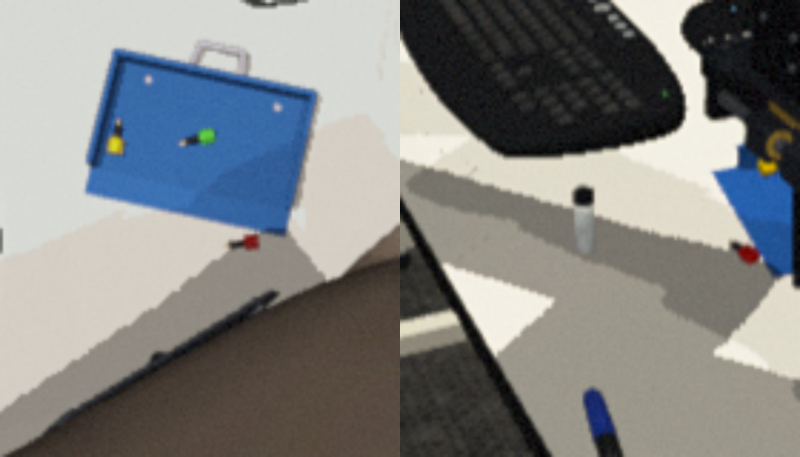

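Red lies at (243,243) in the left panel, just before the lip, with its nut towards the right. The other two are safe in the tray. I'll start the final push from (514.5,-325), heading -0.05.

```bash
python3 steer.py '[[10,-40,0,0.04,0.15],[20,-80,0,0.04,0.15],[30,-120,0,0.04,0.15],[30,-160,0,0.04,0.15],[30,-189,0,0.04,0.15]]'; python3 steer.py '[[0,0,10,0,0.15],[0,0,20,0,0.15]]';  python3 go.py 514.5 -325 4 -0.05
```

```text
t: 15.65
eef_pos: [514.0, -322.6, 98.2]
tcp_rot: [-3.141, 0.001, -0.031]
ft_force: [0.2, -0.2, 0.0]
opening: 0.151
grip_force: 0.0
t: 15.82
eef_pos: [514.9, -324.8, 78.7]
tcp_rot: [3.141, -0.001, -0.031]
ft_force: [-1.0, -0.7, -0.7]
opening: 0.149
grip_force: 0.0
t 15.82 at [ 514.9 -324.8   78.7] rows [-0.4  0.2 74.7] turn 0.019
```

```bash
python3 steer.py '[[-1,0,30,0.02,0.15],[-1,0,60,0.02,0.15],[-1,0,72,0.02,0.15],[-1,0,74,0.02,0.15],[-1,0,74,0.02,0.15]]'; python3 steer.py '[[0,0,0,0,0.15]]'; python3 go.py 514.5 -325 4 -0.05
```

```text
t: 16.23
eef_pos: [513.5, -326.8, 3.6]
tcp_rot: [-3.141, 0.001, -0.057]
ft_force: [-1.1, -0.1, 0.2]
opening: 0.148
grip_force: 0.0
t: 16.32
eef_pos: [514.2, -327.0, 5.1]
tcp_rot: [3.141, -0.001, -0.057]
ft_force: [0.4, 0.7, 0.0]
opening: 0.149
grip_force: 0.0
t 16.32 at [ 514.2 -327.     5.1] rows [ 0.2 -2.   1.1] turn -0.007
```

```bash
python3 steer.py '[[2,-1,1,0,0.15],[7,-1,1,0,0.15],[13,-1,1,0,0.15],[19,-1,1,0,0.15],[26,-1,1,0,0.15]]'; python3 steer.py '[[7,0,0,0,0.15],[14,0,0,0,0.15],[21,0,0,0,0.15],[28,0,0,0,0.15],[35,0,0,0,0.15]]';python3 steer.py '[[7,0,0,0,0.15],[14,0,0,0,0.15],[21,0,0,0,0.15],[26,0,0,0,0.15],[29,0,0,0,0.15]]'; python3 steer.py '[[0,0,0,0,0.15],[-4,0,-5,0,0.15],[-4,0,-40,0,0.15],[-4,0,-80,0,0.15],[-4,0,-115,0,0.15]]'; python3 steer.py '[[-40,0,0,0,0.15],[-80,10,0,0,0.15],[-120,50,0,0,0.15],[-130,90,0,0,0.15],[-130,130,0,0,0.15]]'; python3 look.py r3
```

```text
t: 16.73
eef_pos: [540.8, -326.8, 3.6]
tcp_rot: [3.141, -0.001, -0.057]
ft_force: [0.3, -0.4, -0.3]
opening: 0.149
grip_force: 0.1
t: 17.15
eef_pos: [575.6, -328.7, 3.1]
tcp_rot: [3.142, 0.0, -0.057]
ft_force: [0.1, -0.3, -0.3]
opening: 0.148
grip_force: 0.1
t: 17.57
eef_pos: [604.6, -330.4, 3.1]
tcp_rot: [3.141, -0.0, -0.057]
ft_force: [0.2, -0.3, 0.3]
opening: 0.154
grip_force: 0.1
t: 17.98
eef_pos: [599.1, -330.1, 120.1]
tcp_rot: [-3.141, 0.001, -0.058]
ft_force: [1.2, 0.2, -0.1]
opening: 0.153
grip_force: 0.0
t: 18.4
eef_pos: [461.2, -442.3, 119.4]
tcp_rot: [-3.141, 0.001, -0.057]
ft_force: [1.7, -1.4, 1.0]
opening: 0.147
grip_force: 0.0
yellow top 25 [ 622. -218.] tray [-19.  67.]
yellow scene 32 [ 623. -214.] tray [-19.  71.]
green top 24 [ 631. -293.] tray [ 5. -5.]
green scene 33 [ 631. -289.] tray [ 5. -1.]
red top 22 [ 624. -335.] tray [  6. -48.]
red scene 26 [ 624. -331.] tray [  6. -43.]
```

View pics/r3.png

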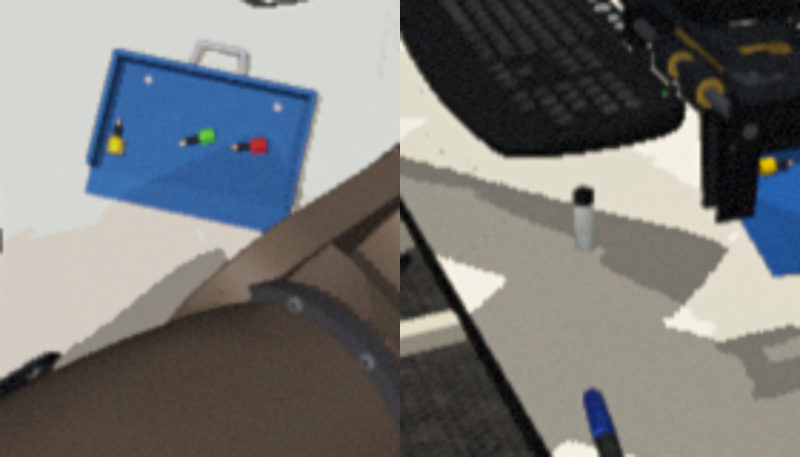

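All three fittings lie on the tray floor past the lip: yellow at (116,140), green at (200,138) and red at (250,146) in the left panel. The vial and marker are unmoved and the gripper is clear, so I'm handing in.

```bash
python3 steer.py '[[0,0,0,0,0.15],[0,0,0,0,0.15],[0,0,0,0,0.15]]'; python3 -c "
from cell import env;print(env.job_done())"
```

```text
t: 18.75
eef_pos: [464.3, -441.0, 118.2]
tcp_rot: [-3.141, 0.0, -0.056]
ft_force: [-0.4, -0.0, -0.2]
opening: 0.153
grip_force: 0.0
the job is handed in; nothing more can be done
None
```

I swept all three fittings onto the tray floor past the lip and handed the job in at about 19 s; the vial and marker look unmoved, I kept clear of the case but did not re-check it, and no verdict was returned.

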